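Load a sample vial into a photometer under a flush shutter

ROBOT

A 6-joint arm with a two-finger parallel gripper is mounted at the origin on the work surface. World frame = base frame: x ahead of the robot, y to its left, z up, the work surface at z = 0. Lengths are in m, angles in rad, forces in N, time in s.
With the tool pointing down it reaches from about 0.325 to 0.775 m from the base axis. Payload 9.3 kg.
Tool frame: the origin (TCP) lies between the finger pads; the fingertips stand 14 mm ahead of it and the grasp point (between the pads) lies 5 mm behind it; z points along the fingers, y is the direction in which the jaws open and shut (so a half turn about z gives the same grasp; the last joint's range is limited). The gripper opens to 85 mm and grips with 20 to 120 N. Pads are 22 mm wide; open, the fingers measure 114 mm over their backs; the gripper's body (76 mm by 85 mm) begins 54 mm behind the grasp point. The pads swing forward as they close: fully open they stand 13 mm farther back than shut.
Start: joints at [1.164, 0.259, 0.021, 1.334, 0, 1.418], TCP at [0.138, 0.532, 0.245] pointing down, gripper open.
Joint ranges: [-3.04, 3.04], [-0.91, 1.82], [-1.04, 1.36], [-1.92, 1.95], [-1.52, 1.45], [-3.14, 3.14]. Speed limits (rad/s): [2.22, 2.22, 2.79, 3.14, 3.14, 3.14].

INTERFACE

Orientations are given as a unit quaternion [w, x, y, z].
In Python, from cell import readout, vision, r gives the robot as it stands. The module is installed in compiled form; this text tells all that it offers.
- The arm moves only by the tool drive_tool, never from a script. Its argument "motion" is a list of rows, each an object with "linear": the shift along the tool's x, y, z in mm, a list of three; "twist": the turn, a rotation vector about the tool's x, y, z in degrees, a list of three. A call has exactly 8 rows; each row shifts and turns the pose as measured when the row begins, along the tool's axes as they then stand; what a row does not reach is not made up. A row lasts 1/12 s, in which the tool goes at most 41.7 mm and 7.16 degrees, less where a joint would pass 70% of its speed; a pose out of reach is approached as far as the arm can. A call with a gripper value outside its range is refused whole. "grip" is the opening, from 0 (shut) to 1 (fully open), set as the call begins (left out, the last holds). The fingers move at their own pace and stop on an object; "force" is the grip in N (left out, the last holds). Time passes only in rows, so rows that do not move let the fingers close, or fill a call up. It gives the time, the measured TCP pose, the force and the opening at its end, in the units of the state.
- readout.get_obs(): the state, without advancing time (a new reading comes with each control period).
- vision.snapshot(name): name is "side" or "top" or "wrist"; returns a dict with "image" (420x560x3 uint8, red, green, blue), "K" (3x3 intrinsics, pixels), "T" (4x4, takes a point from camera to world coordinates); the wrist camera has in their place "T_tool_cam" (4x4, takes a point from camera to tool coordinates, whose origin is the TCP and whose axes are the flange's). Camera axes: x right, y down, z forward; pixel columns grow to the right and rows downward; lengths in m; the calibration is good to about 2 mm. A picture is of the moment at which its call begins: read the wrist's pose just before it. There is no depth.
- r.close_job(): hands the job in, once; it reports no verdict.
The state is a dict: "time_s": time; "q": joint angles; "dq": joint speeds; "tau": joint torques, N m; "position": TCP position; "ee_rot": TCP orientation; "ft_force": force on the tool from outside, world axes, zero at the start; "moment": the same for the moment, N m; "gripper_width": opening from 0.0 (shut) to 1.0 (fully open).
Only numpy, scipy, OpenCV 4.12 (cv2) and the standard library are available. Lean on these libraries where they do the work, as an engineer would, in place of code of your own. Each camera call takes 0.05 s, during which the arm holds its last target. There are 200 camera calls.

TASK

Slide the photometer's flush, handle-less shutter fully open by pressing a fingertip on it and dragging it, stand the capped sample vial upright all the way down in the well underneath, then drag the shutter fully closed over it the same way. The shutter is thin, so press gently and keep the force on it below 20 N; leave the bottle, the dish and the beaker where they stand, and let go of everything at the end.

Things in the scene. Friction and masses are not known exactly. Their poses are not given: they have to be found in the camera images.
- photometer: Grey photometer, fixed, 203 mm long (its x, -82 to +120 mm), 112 mm wide (y), casing top 88 mm above the bench. Origin on the bench, mid-width; +x runs from the well end to the display end. A white 3 mm cover covers the casing top from x = +10 mm on; the display stands 6 mm above the casing top near x = +96 mm. Before the cover is a window (x -70 to +10, y -42 to +42 mm) filled by a metal shutter.
- shutter (a joint): How far the shutter is open, m: 0 = closed against the rim at the well end, 0.048 = fully open (stop); starts up to 0.005. It opens towards the photometer's +x, under the cover. Flat metal plate 79 mm wide, 4 mm thick, no handle: moved by friction under a fingertip pressed on its top. It drags with about 4 N, so a press of some 9 to 15 N is needed. Over 20 N on it breaks it.
- window (a point): Centre of the window (80 mm in x, 84 mm in y) at casing-top height, not on the shutter. Axes as the photometer. The closed shutter's top lies 1 to 8 mm lower, differing from unit to unit and not measured: feel for it. It rests on a stiff seal (yields about 1 mm per 15 N). It sinks evenly a further 1.9 mm as it opens fully, and rises again as it closes.
- strip (a point): Centre of the strip of shutter, 32 mm long (x) by 79 mm wide (y), that stays exposed beside the cover when the shutter is fully open; it is where to press to drag it closed. This point is at casing-top height, 24 mm towards +x of the window centre; the shutter is 2.9 to 9.9 mm lower there when open. Axes as the photometer.
- well (a point): Centre of the mouth of the round well, 27 mm in diameter, 44 mm deep, chamfered 2 mm, in the floor of the chamber under the shutter, 36 mm below the casing top. Axes as the photometer. Chamber walls stand 24 mm away in x and 42 mm in y, so hold the vial by its cap with the fingers spread along y, and open them only partly in there.
- vial_center (a point): Half-way up the sample vial, on its axis (z). Vial 62 mm tall: glass body 24 mm in diameter, 44 mm tall; white cap on top 20 mm in diameter, 18 mm tall (13 to 31 mm above this point). About 40 g. Starts upright on the bench. Fully seated, this point is 13 mm below the well mouth and only the cap stands above the chamber floor, at least 6 mm clear of the closed shutter.
- reagent: Bystander: amber bottle, 48 mm in diameter, 110 mm tall. Origin at the centre of its underside.
- dish: Bystander: white porcelain bowl, 90 mm across, 40 mm tall. Origin at the centre of its underside.
- beaker: Bystander: clear beaker, 66 mm across, 85 mm tall. Origin at the centre of its underside.

How it is judged:
By the outcome, as a careful person would: the job done as asked, in the order asked, and still so for the second after the job is handed in, with the robot touching nothing.
It also fails if it takes over 72 s, if anything falls off the work surface, if the arm or the gripper's body presses on something with over 40 N, if the wrist force passes 120 N, or if a joint passes its speed limit or range.

## Working session

There is one attempt and no reset: what is moved stays moved. The work goes in short steps, Python scripts to look and compute and a tool call to move; the robot and the scene stay as the last step left them, time stands still between calls to the robot, and variables do not carry over. Pictures are saved under pics/ and viewed, about 8 in all and at most 12, crops included, and the job is handed in when it is done.

Besides the shell and the picture viewer there is one more tool, called after "Call:" in YAML: its name, and indented under it one key for each argument. drive_tool: Moves the arm, as the interface text tells. Its arguments: {"type":"object","properties":{"motion":{"type":"array"},"grip":{"type":"number"},"force":{"type":"number"}},"required":["motion"]}

```bash
mkdir -p pics; python3 - <<'E'
from cell import readout, vision
import cv2, pickle
o=readout.get_obs(); print({k:o[k] for k in('time_s','position','ee_rot','ft_force','gripper_width')})
for n in('top','side'):
    s=vision.snapshot(n); cv2.imwrite(f'pics/{n}0.png',s['image'][...,::-1]); pickle.dump(s,open(f'{n}0.pkl','wb')); print(n,s['K'].tolist(),s['T'].round(4).tolist())
s=vision.snapshot('wrist'); print(s['K'].tolist(),s['T_tool_cam'].round(4).tolist())
E
```

```text
{'time_s': 0.0, 'position': array([0.13799397, 0.53214334, 0.2446573 ]), 'ee_rot': array([-1.90060033e-04,  1.26573542e-01,  9.91957000e-01, -6.42719878e-04]), 'ft_force': array([ 0.6530657 , -0.73141687,  0.50227288]), 'gripper_width': 0.9969423684738636}
top [[446.3090573957557, 0.0, 278.7386417317146], [0.0, 446.3090573957557, 211.8591405129624], [0.0, 0.0, 1.0]] [[-0.0082, -0.9959, 0.09, 0.528], [-1.0, 0.008, -0.0023, -0.0111], [0.0015, -0.09, -0.9959, 1.3565], [0.0, 0.0, 0.0, 1.0]]
side [[382.2292503298048, 0.0, 277.4511583969735], [0.0, 382.2292503298048, 210.25329781449153], [0.0, 0.0, 1.0]] [[-0.8696, -0.2914, 0.3987, 0.2569], [-0.4935, 0.5403, -0.6816, 0.6301], [-0.0168, -0.7894, -0.6136, 0.6399], [0.0, 0.0, 0.0, 1.0]]
[[294.3729457553156, 0.0, 280.33890826247773], [0.0, 294.3729457553156, 204.33386341471095], [0.0, 0.0, 1.0]] [[0.0005, -0.9547, -0.2977, 0.0765], [1.0, 0.0006, -0.0001, 0.0005], [0.0002, -0.2977, 0.9547, -0.1279], [0.0, 0.0, 0.0, 1.0]]
```

View pics/top0.png

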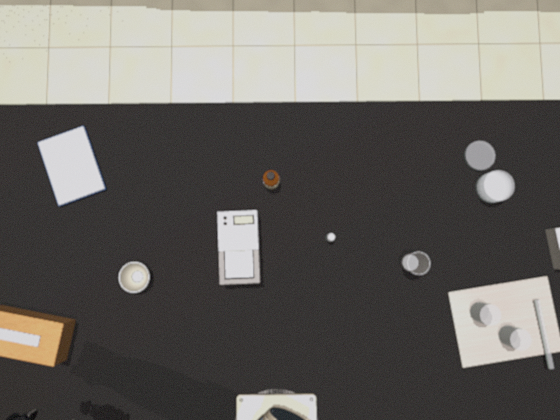

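View pics/side0.png

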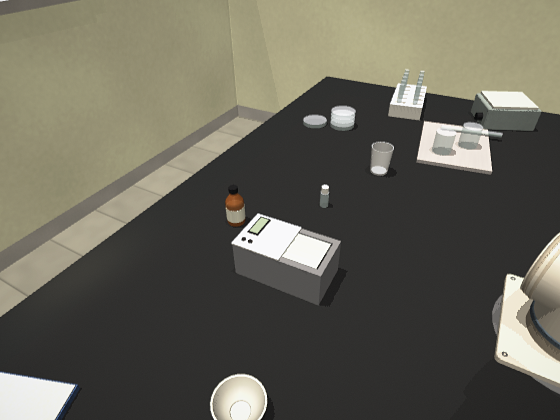

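The top view shows the photometer at about (239,247), with its display end up (world +x). The vial is at (331,237), the bottle at (271,180), the dish at (134,277) and the beaker at (416,263). I'll refine these from an enlarged crop.

```bash
cat > h.py <<'E'
import numpy as np, pickle
from scipy.spatial.transform import Rotation as Ro
def rot(q): return Ro.from_quat([q[1],q[2],q[3],q[0]])
def px2w(u,v,z,K,T):
    d=T[:3,:3]@np.linalg.solve(K,[u,v,1.]); o=T[:3,3]; return o+d*(z-o[2])/d[2]
def w2px(p,K,T):
    c=T[:3,:3].T@(np.asarray(p)-T[:3,3]); x=K@c; return x[:2]/x[2]
def plan(o,pos,yaw):
    "tool-frame shift mm and twist deg to reach pos pointing down with jaw(y) axis at world angle yaw(rad)"
    R=rot(o['ee_rot']); y=np.array([np.cos(yaw),np.sin(yaw),0]); z=np.array([0,0,-1.])
    Rt=Ro.from_matrix(np.c_[np.cross(y,z),y,z])
    return (R.inv().apply(np.asarray(pos)-o['position'])*1000).round(1),(R.inv()*Rt).as_rotvec(degrees=True).round(2)
E
python3 - <<'E'
from h import *
import cv2
s=pickle.load(open('top0.pkl','rb'));K,T=s['K'],s['T']
im=s['image'][...,::-1]
a=cv2.resize(im[195:300,205:345],None,fx=5.7,fy=5.7,interpolation=cv2.INTER_CUBIC)
cv2.imwrite('pics/topc.png',a)
R=rot([-1.9e-4,.12657,.99196,-6e-4]).as_matrix(); print(R.round(3))
for n,u,v,z in [('vial',331,237,.062),('phot',239,247,.088),('bottle',271,180,.11),('dish',134,277,.04),('beaker',411,262,.085)]: print(n,px2w(u,v,z,K,T).round(4))
E
```

```text
[[-0.968  0.251 -0.001]
 [ 0.251  0.968 -0.001]
 [ 0.    -0.001 -1.   ]]
vial [ 0.5705 -0.1649  0.062 ]
phot [0.5435 0.0994 0.088 ]
bottle [0.731  0.0071 0.11  ]
dish [0.4592 0.4103 0.04  ]
beaker [ 0.4972 -0.3875  0.085 ]
```

View pics/topc.png

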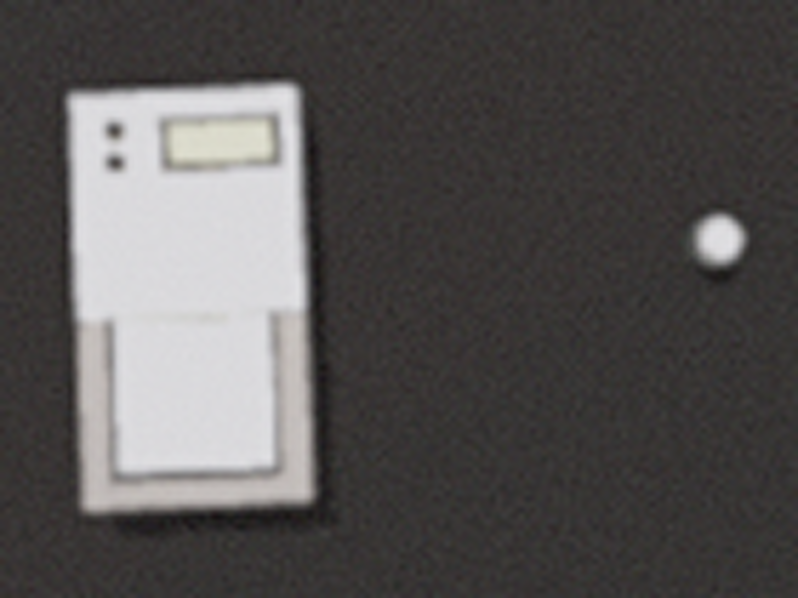

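```bash
cat >> h.py <<'E'
PH=[.5435,.0994]
E
python3 - <<'E'
from h import *
s=pickle.load(open('top0.pkl','rb'));K,T=s['K'],s['T']
f=lambda u,v,z:px2w(205+(u+.5)/5.7-.5,195+(v+.5)/5.7-.5,z,K,T)
obj=np.array([[120,56],[120,-56],[-82,-56],[-82,56],[10,56],[10,-56]])/1000
W=np.array([f(*c)[:2] for c in [(67,92,.091),(300,84,.091),(316,500,.088),(82,513,.088),(78,320,.09),(306,310,.09)]])
a=obj-obj.mean(0);b=W-W.mean(0);U,_,V=np.linalg.svd(a.T@b);R=V.T@U.T
t=W.mean(0)-R@obj.mean(0);yaw=np.arctan2(R[1,0],R[0,0])
print('origin',t.round(4),'yaw',np.degrees(yaw).round(2),'res',((obj@R.T+t-W)*1000).round(1).tolist())
print('vial',f(720,240,.062))
for n,x in('window',-.03),('strip',-.006):print(n,(R@[x,0]+t).round(4))
print(f(195,473,.084), R.T@(f(195,473,.084)[:2]-t))
from cell import readout
o=readout.get_obs(); print(plan(o,[*(R@[-.03,0]+t),.26],yaw+np.pi/2))
E
```

```text
origin [0.5258 0.101 ] yaw 2.06 res [[-3.3, -2.4], [-2.3, 2.1], [1.8, 1.8], [3.2, -1.7], [0.3, -0.5], [0.3, 0.6]]
vial [ 0.57142565 -0.16465525  0.062     ]
window [0.4958 0.0999]
strip [0.5198 0.1008]
[0.45745896 0.10033795 0.084     ] [-0.06827796  0.00180194]
(array([-454.8, -328.6,  -14.9]), array([ -0.06,  -0.02, -16.6 ]))
```

Call:
drive_tool:
  motion:
    - {"linear": [-32,-23,0],"twist": [0,0,-5.5]}
    - {"linear": [-32,-23,0],"twist": [0,0,-5.5]}
    - {"linear": [-32,-23,0],"twist": [0,0,-5.5]}
    - {"linear": [-32,-23,0],"twist": [0,0,0]}
    - {"linear": [-32,-23,0],"twist": [0,0,0]}
    - {"linear": [-32,-23,0],"twist": [0,0,0]}
    - {"linear": [-32,-23,0],"twist": [0,0,0]}
    - {"linear": [-32,-23,0],"twist": [0,0,0]}
  grip: 0

```text
time_s: 0.82
position: [0.3895, 0.3378, 0.2426]
ee_rot: [-0.002, -0.03, 1.0, -0.001]
ft_force: [0.2, 1.4, 0.9]
gripper_width: 0.003
```

```bash
sed -i '/^PH/d' h.py; cat >> h.py <<'E'
PH=np.array([.5258,.1010]); YAW=np.radians(2.06)
def ph(x,y,z): return np.array([*(PH+Ro.from_euler('z',YAW).as_matrix()[:2,:2]@[x,y]),z])
def go(p,yaw=None):
    from cell import readout
    o=readout.get_obs(); print('t',round(o['time_s'],2),'pos',o['position'].round(4),'F',o['ft_force'].round(2),'g',round(o['gripper_width'],3),'plan',*plan(o,p,YAW+np.pi/2 if yaw is None else yaw))
E
python3 -c "
from h import *
go(ph(-.03,0,.26))"
```

```text
t 0.82 pos [0.3895 0.3378 0.2426] F [0.24 1.36 0.92] g 0.003 plan [ -91.7 -243.9  -17.3] [-0.1  -0.2   1.41]
```

Call:
drive_tool:
  motion:
    - {"linear": [-13,-35,-3],"twist": [0,0,1.4]}
    - {"linear": [-13,-35,-3],"twist": [0,0,0]}
    - {"linear": [-13,-35,-3],"twist": [0,0,0]}
    - {"linear": [-13,-35,-3],"twist": [0,0,0]}
    - {"linear": [-13,-35,-3],"twist": [0,0,0]}
    - {"linear": [-13,-35,-2],"twist": [0,0,0]}
    - {"linear": [-13,-33,0],"twist": [0,0,0]}
    - {"linear": [0,0,0],"twist": [0,0,0]}

```text
time_s: 1.48
position: [0.4985, 0.0819, 0.2572]
ee_rot: [-0.003, -0.015, 1.0, -0.002]
ft_force: [0.7, -0.2, 0.2]
gripper_width: 0.0
```

```bash
python3 - <<'E'
from h import *
from cell import vision,readout
import cv2
go(ph(-.03,0,.26))
o=readout.get_obs(); s=vision.snapshot('wrist')
T=np.eye(4);T[:3,:3]=rot(o['ee_rot']).as_matrix();T[:3,3]=o['position'];T=T@s['T_tool_cam']
pickle.dump(dict(K=s['K'],T=T,image=s['image']),open('w1.pkl','wb'))
cv2.imwrite('pics/w1.png',cv2.resize(s['image'],(784,588))[...,::-1])
for x,y,z in[(-.082,.056,.088),(-.082,-.056,.088),(.12,.056,.091),(.12,-.056,.091),(-.07,.042,.088),(-.07,-.042,.088),(.01,.056,.091),(.01,-.056,.091)]:print(x,y,(w2px(ph(x,y,z),s['K'],T)*1.4).round(1))
E
```

```text
t 1.48 pos [0.4985 0.0819 0.2572] F [ 0.71 -0.18  0.25] g 0.0 plan [ 2.2 18.1 -2.9] [-0.24 -0.35 -0.36]
-0.082 0.056 [497.4 191.6]
-0.082 -0.056 [338.6 192.5]
0.12 0.056 [481.8 437.7]
0.12 -0.056 [348.6 438. ]
-0.07 0.042 [476.6 208.9]
-0.07 -0.042 [358.9 209.6]
0.01 0.056 [490.1 315.3]
0.01 -0.056 [343.4 315.8]
```

View pics/w1.png

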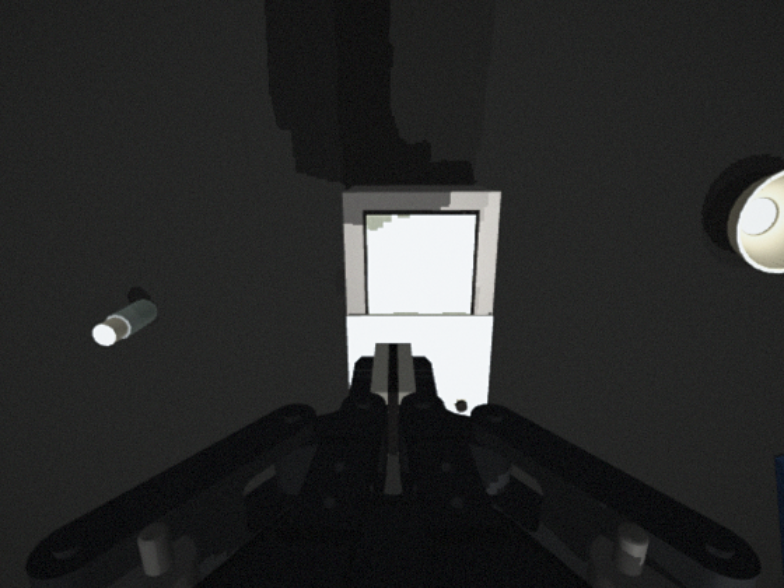

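The wrist view shows the photometer's well-end corners at (344,191) and (500,191). The cover edge runs (347,315) to (493,315), the window starts at row 211 and the fingertips are at about (393,345). That puts it about 3 mm towards +y of the top-camera estimate, so I'll check the wrist calibration against the fingertip.

```bash
python3 - <<'E'
from h import *
s=pickle.load(open('w1.pkl','rb'));K,T=s['K'],s['T']
from cell import readout
o=readout.get_obs();R=rot(o['ee_rot'])
for p in([0,0,.014],[.011,0,.014],[-.011,0,.014]): print('tip',p,(w2px(o['position']+R.apply(p),K,T)*1.4).round(1))
f=lambda u,v,z:px2w(u/1.4,v/1.4,z,K,T)
obj=np.array([[-82,56],[-82,-56],[10,56],[10,-56],[-70,42],[-70,-42]])/1000
W=np.array([f(*c)[:2] for c in[(500,191,.088),(344,191,.088),(493,315,.091),(347,315,.091),(480,211,.088),(363,211,.088)]])
a=obj-obj.mean(0);b=W-W.mean(0);U,_,V=np.linalg.svd(a.T@b);Q=V.T@U.T
t=W.mean(0)-Q@obj.mean(0);print(t,np.degrees(np.arctan2(Q[1,0],Q[0,0])),((obj@Q.T+t-W)*1000).round(1).tolist())
print('vial',f(105,335,.062))
import cv2
g=cv2.cvtColor(s['image'],cv2.COLOR_RGB2GRAY); print(g[140:162,300].tolist(), g[218:232,300].tolist())
E
```

```text
tip [0, 0, 0.014] [395.6 363.7]
tip [0.011, 0, 0.014] [395.7 337.3]
tip [-0.011, 0, 0.014] [395.5 388.9]
[0.52573798 0.10349039] 1.8257022893685229 [[0.6, 1.0], [0.8, -1.0], [0.5, 0.2], [0.5, -0.3], [-1.3, 0.2], [-1.2, -0.2]]
vial [ 0.57317219 -0.16193985  0.062     ]
[93, 95, 94, 93, 93, 93, 94, 94, 94, 87, 41, 22, 40, 143, 251, 247, 244, 244, 244, 244, 245, 245] [244, 245, 245, 245, 245, 242, 164, 159, 247, 245, 245, 245, 245, 244]
```

```bash
sed -i 's/^PH=.*/PH=np.array([.5257,.1037]); YAW=np.radians(1.9); VI=np.array([.5728,-.1615])/' h.py; python3 -c "
from h import *
go(ph(-.054,0,.118))"
```

```text
t 1.53 pos [0.4975 0.0837 0.2572] F [-0.39 -0.1  -1.2 ] g -0.001 plan [ 24.3  19.4 139.3] [-0.18 -0.39 -0.2 ]
```

Call:
drive_tool:
  motion:
    - {"linear": [6,5,0],"twist": [0,-0.4,-0.2]}
    - {"linear": [6,5,25],"twist": [0,0,0]}
    - {"linear": [6,5,30],"twist": [0,0,0]}
    - {"linear": [6,4,30],"twist": [0,0,0]}
    - {"linear": [0,0,30],"twist": [0,0,0]}
    - {"linear": [0,0,16],"twist": [0,0,0]}
    - {"linear": [0,0,5],"twist": [0,0,0]}
    - {"linear": [0,0,0],"twist": [0,0,0]}

```text
time_s: 2.2
position: [0.4656, 0.1109, 0.1173]
ee_rot: [0.002, -0.021, 1.0, -0.0]
ft_force: [-0.2, 0.1, 0.7]
gripper_width: 0.003
```

```bash
python3 -c "
from h import *
go(ph(-.054,0,.105))"
```

```text
t 2.2 pos [0.4656 0.1109 0.1173] F [-0.17  0.11  0.65] g 0.003 plan [-5.7 -9.2 12.3] [-0.05  0.25  0.5 ]
```

Call:
drive_tool:
  motion:
    - {"linear": [-6,-9,0],"twist": [0,0.2,0.5]}
    - {"linear": [0,0,0],"twist": [0,0,0]}
    - {"linear": [0,0,3],"twist": [0,0,0]}
    - {"linear": [0,0,3],"twist": [0,0,0]}
    - {"linear": [0,0,3],"twist": [0,0,0]}
    - {"linear": [0,0,2],"twist": [0,0,0]}
    - {"linear": [0,0,1],"twist": [0,0,0]}
    - {"linear": [0,0,0],"twist": [0,0,0]}

```text
time_s: 2.87
position: [0.4746, 0.1032, 0.1091]
ee_rot: [0.004, -0.017, 1.0, -0.0]
ft_force: [-0.1, -0.4, 0.3]
gripper_width: -0.002
```

```bash
python3 -c "
from h import *
go(ph(-.054,0,.101))"
```

```text
t 2.87 pos [0.4746 0.1032 0.1091] F [-0.11 -0.4   0.34] g -0.002 plan [ 2.9 -1.2  8.1] [-0.03  0.48  0.08]
```

Call:
drive_tool:
  motion:
    - {"linear": [3,-1,1],"twist": [0,0.4,0]}
    - {"linear": [0,0,1],"twist": [0,0,0]}
    - {"linear": [0,0,1],"twist": [0,0,0]}
    - {"linear": [0,0,1],"twist": [0,0,0]}
    - {"linear": [0,0,1],"twist": [0,0,0]}
    - {"linear": [0,0,1],"twist": [0,0,0]}
    - {"linear": [0,0,1],"twist": [0,0,0]}
    - {"linear": [0,0,0.5],"twist": [0,0,0]}

```text
time_s: 3.53
position: [0.4712, 0.102, 0.1009]
ee_rot: [0.0, -0.017, 1.0, -0.0]
ft_force: [0.1, -1.5, 0.3]
gripper_width: -0.001
```

Call:
drive_tool:
  motion:
    - {"linear": [0,0,0.4],"twist": [0,0,0]}
    - {"linear": [0,0,0.4],"twist": [0,0,0]}
    - {"linear": [0,0,0.4],"twist": [0,0,0]}
    - {"linear": [0,0,0.4],"twist": [0,0,0]}
    - {"linear": [0,0,0.4],"twist": [0,0,0]}
    - {"linear": [0,0,0.4],"twist": [0,0,0]}
    - {"linear": [0,0,0.4],"twist": [0,0,0]}
    - {"linear": [0,0,0.4],"twist": [0,0,0]}

```text
time_s: 4.2
position: [0.4713, 0.102, 0.0992]
ee_rot: [0.001, -0.017, 1.0, -0.0]
ft_force: [-2.1, -0.3, 7.0]
gripper_width: 0.002
```

Call:
drive_tool:
  motion:
    - {"linear": [0,0,0.2],"twist": [0,0,0]}
    - {"linear": [0,0,0.2],"twist": [0,0,0]}
    - {"linear": [0,0,0.2],"twist": [0,0,0]}
    - {"linear": [0,0,0],"twist": [0,0,0]}
    - {"linear": [0,0,0],"twist": [0,0,0]}
    - {"linear": [0,0,0],"twist": [0,0,0]}
    - {"linear": [0,0,0],"twist": [0,0,0]}
    - {"linear": [0,0,0],"twist": [0,0,0]}

```text
time_s: 4.87
position: [0.4712, 0.102, 0.0999]
ee_rot: [0.002, -0.017, 1.0, -0.0]
ft_force: [-0.6, -0.1, 2.7]
gripper_width: -0.001
```

Call:
drive_tool:
  motion:
    - {"linear": [0,0,0.6],"twist": [0,0,0]}
    - {"linear": [0,0,0.6],"twist": [0,0,0]}
    - {"linear": [0,0,0.6],"twist": [0,0,0]}
    - {"linear": [0,0,0.6],"twist": [0,0,0]}
    - {"linear": [0,0,0.6],"twist": [0,0,0]}
    - {"linear": [0,0,0.6],"twist": [0,0,0]}
    - {"linear": [0,0,0.6],"twist": [0,0,0]}
    - {"linear": [0,0,0.6],"twist": [0,0,0]}

```text
time_s: 5.53
position: [0.4718, 0.102, 0.0983]
ee_rot: [0.004, -0.017, 1.0, -0.0]
ft_force: [-2.8, -0.9, 11.6]
gripper_width: -0.001
```

Call:
drive_tool:
  motion:
    - {"linear": [-1,0,0.5],"twist": [0,0,0]}
    - {"linear": [-2,0,0.5],"twist": [0,0,0]}
    - {"linear": [-2,0,0.5],"twist": [0,0,0]}
    - {"linear": [-2,0,0.5],"twist": [0,0,0]}
    - {"linear": [-2,0,0.5],"twist": [0,0,0]}
    - {"linear": [-2,0,0.5],"twist": [0,0,0]}
    - {"linear": [-2,0,0.5],"twist": [0,0,0]}
    - {"linear": [-2,0,0.5],"twist": [0,0,0]}

```text
time_s: 6.2
position: [0.4868, 0.1026, 0.0983]
ee_rot: [0.005, -0.018, 1.0, -0.001]
ft_force: [-4.2, -0.9, 9.2]
gripper_width: -0.003
```

```bash
cat >> h.py <<'E'
def phx():
    from cell import readout
    o=readout.get_obs(); p=(Ro.from_euler('z',-YAW).apply([*(o['position'][:2]-PH),0])*1000).round(1)[:2]
    F=Ro.from_euler('z',-YAW).apply(o['ft_force']).round(1)
    print('t',round(o['time_s'],2),'ph xy',p,'tip z',round(o['position'][2]*1000-14,2),'F',F,'twist',plan(o,o['position'],YAW+np.pi/2)[1])
E
python3 -c "
from h import *
phx()"
```

```text
t 6.2 ph xy [-39.    0.1] tip z 84.26 F [-4.2 -0.8  9.2] twist [-0.09  0.63  0.12]
```

Call:
drive_tool:
  motion:
    - {"linear": [-2,0,0.6],"twist": [0,0.1,0]}
    - {"linear": [-2,0,0.6],"twist": [0,0.1,0]}
    - {"linear": [-2,0,0.6],"twist": [0,0.1,0]}
    - {"linear": [-2,0,0.6],"twist": [0,0.1,0]}
    - {"linear": [-2,0,0.6],"twist": [0,0.1,0]}
    - {"linear": [-2,0,0.6],"twist": [0,0.1,0]}
    - {"linear": [-2,0,0.6],"twist": [0,0.1,0]}
    - {"linear": [-2,0,0.6],"twist": [0,0.1,0]}

```text
time_s: 6.87
position: [0.5034, 0.1031, 0.0977]
ee_rot: [0.0, -0.018, 1.0, -0.001]
ft_force: [-4.4, 0.9, 10.1]
gripper_width: -0.001
```

```bash
python3 -c "
from h import *
phx()"
```

```text
t 6.87 ph xy [-22.3   0.1] tip z 83.74 F [-4.3  1.1 10.1] twist [-0.13  0.02  0.13]
```

Call:
drive_tool:
  motion:
    - {"linear": [-2,0,0.6],"twist": [0,0,0]}
    - {"linear": [-2,0,0.6],"twist": [0,0,0]}
    - {"linear": [-2,0,0.6],"twist": [0,0,0]}
    - {"linear": [-1.5,0,0.6],"twist": [0,0,0]}
    - {"linear": [-1.5,0,0.6],"twist": [0,0,0]}
    - {"linear": [-1.5,0,0.6],"twist": [0,0,0]}
    - {"linear": [-1,0,0.6],"twist": [0,0,0]}
    - {"linear": [-1,0,0.6],"twist": [0,0,0]}

```text
time_s: 7.53
position: [0.5155, 0.1036, 0.0969]
ee_rot: [0.001, -0.018, 1.0, -0.001]
ft_force: [-9.3, -1.5, 13.3]
gripper_width: 0.004
```

```bash
python3 -c "
from h import *
phx()"
```

```text
t 7.53 ph xy [-10.2   0.2] tip z 82.89 F [-9.4 -1.2 13.3] twist [-0.15  0.09  0.15]
```

Call:
drive_tool:
  motion:
    - {"linear": [0,0,0.3],"twist": [0,0,0]}
    - {"linear": [0,0,-1],"twist": [0,0,0]}
    - {"linear": [0,0,-5],"twist": [0,0,0]}
    - {"linear": [0,0,-25],"twist": [0,0,0]}
    - {"linear": [0,0,-30],"twist": [0,0,0]}
    - {"linear": [-8,0,-30],"twist": [0,0,0]}
    - {"linear": [-8,0,-30],"twist": [0,0,0]}
    - {"linear": [0,0,0],"twist": [0,0,0]}

```text
time_s: 8.2
position: [0.5301, 0.1044, 0.2216]
ee_rot: [-0.002, -0.018, 1.0, -0.001]
ft_force: [0.5, -1.0, 0.2]
gripper_width: -0.0
```

```bash
cat >> h.py <<'E'
def wrist(name,crop=None,fx=1.4):
    from cell import vision,readout
    import cv2
    o=readout.get_obs(); s=vision.snapshot('wrist')
    T=np.eye(4);T[:3,:3]=rot(o['ee_rot']).as_matrix();T[:3,3]=o['position'];T=T@s['T_tool_cam']
    pickle.dump(dict(K=s['K'],T=T,image=s['image'],o=o),open(name+'.pkl','wb'))
    im=s['image']
    if crop: im=im[crop[1]:crop[3],crop[0]:crop[2]]
    cv2.imwrite(f'pics/{name}.png',cv2.resize(im,None,fx=fx,fy=fx,interpolation=cv2.INTER_CUBIC)[...,::-1])
    return s['K'],T
E
python3 -c "
from h import *
phx()
K,T=wrist('w2')
for p in [(-.07,.042,.088),(-.07,-.042,.088),(.01,.042,.088),(.01,-.042,.088),(-.022,.039,.082),(-.022,-.039,.082)]: print(p,(w2px(ph(*p),K,T)*1.4).round())
"
```

```text
t 8.2 ph xy [4.4 0.6] tip z 207.6 F [ 0.4 -1.   0.2] twist [-0.15 -0.23  0.15]
(-0.07, 0.042, 0.088) [461. 162.]
(-0.07, -0.042, 0.088) [322. 162.]
(0.01, 0.042, 0.088) [454. 288.]
(0.01, -0.042, 0.088) [328. 287.]
(-0.022, 0.039, 0.082) [451. 238.]
(-0.022, -0.039, 0.082) [332. 238.]
```

View pics/w2.png

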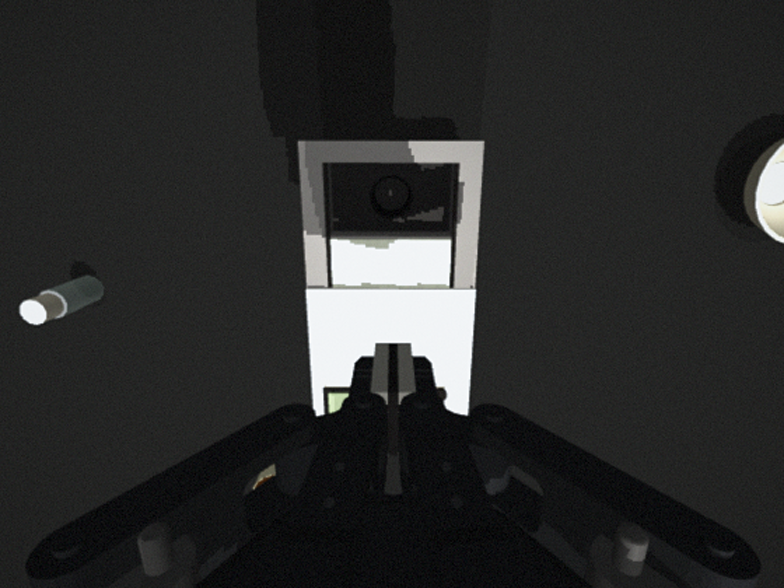

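The shutter edge is at row 237 (238 predicted for fully open), so it is fully open. The well mouth is at about (391,194) and the vial's cap at (33,311).

```bash
python3 -c "
from h import *
s=pickle.load(open('w2.pkl','rb'));K,T=s['K'],s['T']
w=px2w(391/1.4,195/1.4,.052,K,T); print('well',w, 'model',ph(-.046,0,.052))
print('vial',px2w(33/1.4,311/1.4,.062,K,T))
go([*VI,.15])"
```

```text
well [0.47841904 0.1016415  0.052     ] model [0.47972529 0.10217486 0.052     ]
vial [ 0.57215115 -0.16246132  0.062     ]
t 8.25 pos [0.5291 0.1044 0.2191] F [ 0.08  0.06 -0.68] g -0.0 plan [ -34.7 -267.1   69.6] [-0.15 -0.38  0.15]
```

Call:
drive_tool:
  motion:
    - {"linear": [-5,-20,0],"twist": [0,0,0]}
    - {"linear": [-5,-38,0],"twist": [0,0,0]}
    - {"linear": [-5,-38,0],"twist": [0,0,0]}
    - {"linear": [-5,-38,5],"twist": [0,0,0]}
    - {"linear": [-5,-38,10],"twist": [0,0,0]}
    - {"linear": [-5,-38,10],"twist": [0,0,0]}
    - {"linear": [-2,-20,10],"twist": [0,0,0]}
    - {"linear": [0,-5,5],"twist": [0,0,0]}
  grip: 0.6

```text
time_s: 8.92
position: [0.5688, -0.1361, 0.1711]
ee_rot: [-0.006, -0.022, 1.0, 0.0]
ft_force: [-0.4, 0.5, -0.9]
gripper_width: 0.602
```

Call:
drive_tool:
  motion:
    - {"linear": [0,0,0],"twist": [0,0,0]}
    - {"linear": [0,0,0],"twist": [0,0,0]}
    - {"linear": [0,0,0],"twist": [0,0,0]}
    - {"linear": [0,0,0],"twist": [0,0,0]}
    - {"linear": [0,0,0],"twist": [0,0,0]}
    - {"linear": [0,0,0],"twist": [0,0,0]}
    - {"linear": [0,0,0],"twist": [0,0,0]}
    - {"linear": [0,0,0],"twist": [0,0,0]}

```text
time_s: 9.58
position: [0.5672, -0.1312, 0.1694]
ee_rot: [-0.008, -0.023, 1.0, 0.001]
ft_force: [-0.5, 0.1, 0.2]
gripper_width: 0.598
```

```bash
python3 -c "
from h import *
go([*VI,.14])"
```

```text
t 9.58 pos [ 0.5672 -0.1312  0.1694] F [-0.53  0.14  0.16] g 0.598 plan [ -4.6 -30.6  29.3] [ 0.17 -0.86  0.77]
```

Call:
drive_tool:
  motion:
    - {"linear": [-2,-10,5],"twist": [0,-0.8,0.7]}
    - {"linear": [-2,-10,10],"twist": [0,0,0]}
    - {"linear": [-1,-8,10],"twist": [0,0,0]}
    - {"linear": [0,-3,5],"twist": [0,0,0]}
    - {"linear": [0,0,5],"twist": [0,0,0]}
    - {"linear": [0,0,0],"twist": [0,0,0]}
    - {"linear": [0,0,0],"twist": [0,0,0]}
    - {"linear": [0,0,0],"twist": [0,0,0]}

```text
time_s: 10.25
position: [0.5735, -0.1658, 0.1293]
ee_rot: [-0.0, -0.016, 1.0, 0.002]
ft_force: [-0.0, -0.5, -0.4]
gripper_width: 0.603
```

```bash
python3 -c "
from h import *
go([*VI,.1])
K,T=wrist('w3')
print((w2px([*VI,.062],K,T)*1.4).round(1))
"
```

```text
t 10.25 pos [ 0.5735 -0.1658  0.1293] F [-0.02 -0.48 -0.38] g 0.603 plan [ 0.5  4.2 29.3] [ 0.2  -0.05 -0.07]
[399.4 314.3]
```

View pics/w3.png

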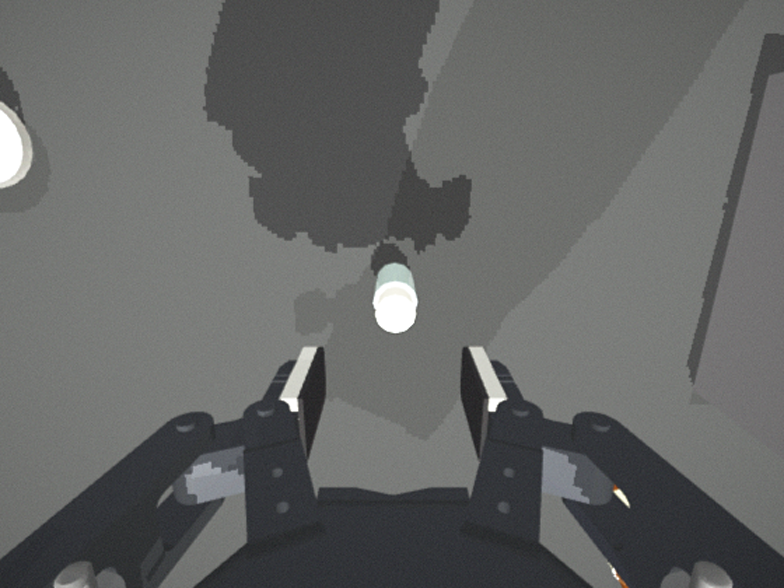

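The cap top is at (396,313), 3 px from the prediction, which matches the known wrist-camera column bias. The jaws are well centred, so I'll correct slightly and descend.

Call:
drive_tool:
  motion:
    - {"linear": [0,4,3],"twist": [0.2,0,0]}
    - {"linear": [0,0,10],"twist": [0,0,0]}
    - {"linear": [0,0,10],"twist": [0,0,0]}
    - {"linear": [0,0,10],"twist": [0,0,0]}
    - {"linear": [0,0,8],"twist": [0,0,0]}
    - {"linear": [0,0,4],"twist": [0,0,0]}
    - {"linear": [0,0,0],"twist": [0,0,0]}
    - {"linear": [0,0,0],"twist": [0,0,0]}

```text
time_s: 10.97
position: [0.5734, -0.1597, 0.0801]
ee_rot: [0.0, -0.017, 1.0, -0.0]
ft_force: [0.1, 0.3, 1.5]
gripper_width: 0.6
```

```bash
python3 -c "
from h import *
go([*VI,.060])"
```

```text
t 10.97 pos [ 0.5734 -0.1597  0.0801] F [0.1  0.34 1.46] g 0.6 plan [ 0.6 -1.8 20.1] [-0.04 -0.    0.07]
```

Call:
drive_tool:
  motion:
    - {"linear": [0.5,-1.5,5],"twist": [0,0,0]}
    - {"linear": [0,0,5],"twist": [0,0,0]}
    - {"linear": [0,0,5],"twist": [0,0,0]}
    - {"linear": [0,0,3],"twist": [0,0,0]}
    - {"linear": [0,0,2],"twist": [0,0,0]}
    - {"linear": [0,0,0],"twist": [0,0,0]}
    - {"linear": [0,0,0],"twist": [0,0,0]}
    - {"linear": [0,0,0],"twist": [0,0,0]}

```text
time_s: 11.63
position: [0.5735, -0.1618, 0.0588]
ee_rot: [0.001, -0.017, 1.0, -0.001]
ft_force: [0.5, 0.4, 0.7]
gripper_width: 0.598
```

```bash
python3 -c "
from h import *
go([*VI,.060])"
```

```text
t 11.63 pos [ 0.5735 -0.1618  0.0588] F [0.51 0.44 0.69] g 0.598 plan [ 0.7  0.4 -1.2] [-0.08  0.09  0.05]
```

Call:
drive_tool:
  motion:
    - {"linear": [0,0,-1.5],"twist": [0,0,0]}
    - {"linear": [0,0,0],"twist": [0,0,0]}
    - {"linear": [0,0,0],"twist": [0,0,0]}
    - {"linear": [0,0,0],"twist": [0,0,0]}
    - {"linear": [0,0,0],"twist": [0,0,0]}
    - {"linear": [0,0,0],"twist": [0,0,0]}
    - {"linear": [0,0,0],"twist": [0,0,0]}
    - {"linear": [0,0,0],"twist": [0,0,0]}
  grip: 0
  force: 25

```text
time_s: 12.3
position: [0.5738, -0.1619, 0.0612]
ee_rot: [0.001, -0.017, 1.0, -0.001]
ft_force: [-0.5, -1.1, -0.9]
gripper_width: 0.221
```

Call:
drive_tool:
  motion:
    - {"linear": [0,0,0],"twist": [0,0,0]}
    - {"linear": [0,0,-5],"twist": [0,0,0]}
    - {"linear": [0,0,-15],"twist": [0,0,0]}
    - {"linear": [0,0,-30],"twist": [0,0,0]}
    - {"linear": [0,0,-30],"twist": [0,0,0]}
    - {"linear": [0,0,-30],"twist": [0,0,0]}
    - {"linear": [0,0,-15],"twist": [0,0,0]}
    - {"linear": [0,0,0],"twist": [0,0,0]}

```text
time_s: 12.97
position: [0.572, -0.1611, 0.1916]
ee_rot: [-0.001, -0.017, 1.0, 0.0]
ft_force: [0.1, 0.2, -1.2]
gripper_width: 0.224
```

```bash
python3 -c "
from h import *
go(ph(-.0465,0,.19))"
```

```text
t 12.97 pos [ 0.572  -0.1611  0.1916] F [ 0.13  0.19 -1.21] g 0.224 plan [ 83.8 266.2   1.8] [ 0.01 -0.1   0.05]
```

Call:
drive_tool:
  motion:
    - {"linear": [5,15,0],"twist": [0,0,0]}
    - {"linear": [12,38,0],"twist": [0,0,0]}
    - {"linear": [12,38,0],"twist": [0,0,0]}
    - {"linear": [12,38,0],"twist": [0,0,0]}
    - {"linear": [12,38,0],"twist": [0,0,0]}
    - {"linear": [12,38,0],"twist": [0,0,0]}
    - {"linear": [8,30,0],"twist": [0,0,0]}
    - {"linear": [4,10,0],"twist": [0,0,0]}

```text
time_s: 13.63
position: [0.4784, 0.0897, 0.1832]
ee_rot: [-0.005, -0.013, 1.0, 0.001]
ft_force: [0.4, -0.8, -0.6]
gripper_width: 0.213
```

```bash
python3 -c "
from h import *
go(ph(-.0465,0,.18))"
```

```text
t 13.63 pos [0.4784 0.0897 0.1832] F [ 0.39 -0.8  -0.64] g 0.213 plan [-1.2 12.4  3.2] [ 0.08 -0.55 -0.39]
```

Call:
drive_tool:
  motion:
    - {"linear": [0,6,0],"twist": [0,-0.5,-0.4]}
    - {"linear": [0,4,0],"twist": [0,0,0]}
    - {"linear": [0,0,0],"twist": [0,0,0]}
    - {"linear": [0,0,0],"twist": [0,0,0]}
    - {"linear": [0,0,0],"twist": [0,0,0]}
    - {"linear": [0,0,0],"twist": [0,0,0]}
    - {"linear": [0,0,0],"twist": [0,0,0]}
    - {"linear": [0,0,0],"twist": [0,0,0]}

```text
time_s: 14.3
position: [0.4755, 0.1008, 0.1794]
ee_rot: [-0.003, -0.018, 1.0, 0.001]
ft_force: [-0.5, 0.7, -1.1]
gripper_width: 0.217
```

```bash
python3 -c "
from h import *
go(ph(-.046,0,.16))
K,T=wrist('w4')
for p in [(-.07,.042,.088),(-.07,-.042,.088),(.01,.042,.088),(.01,-.042,.088),(-.046,0,.052),(-.0325,0,.052),(-.0595,0,.052)]: print(p,(w2px(ph(*p),K,T)*1.4).round())
o=pickle.load(open('w4.pkl','rb'))['o'];R=rot(o['ee_rot'])
for z in (.061,.017): print((w2px(o['position']+R.apply([0,0,z]),K,T)*1.4).round())
"
```

```text
t 14.3 pos [0.4755 0.1008 0.1794] F [-0.5   0.66 -1.05] g 0.217 plan [-4.4  1.2 19.4] [ 0.07 -0.31  0.11]
(-0.07, 0.042, 0.088) [470. 267.]
(-0.07, -0.042, 0.088) [317. 266.]
(0.01, 0.042, 0.088) [462. 395.]
(0.01, -0.042, 0.088) [324. 394.]
(-0.046, 0, 0.052) [393. 289.]
(-0.0325, 0, 0.052) [393. 308.]
(-0.0595, 0, 0.052) [393. 268.]
[391. 320.]
[391. 362.]
```

View pics/w4.png

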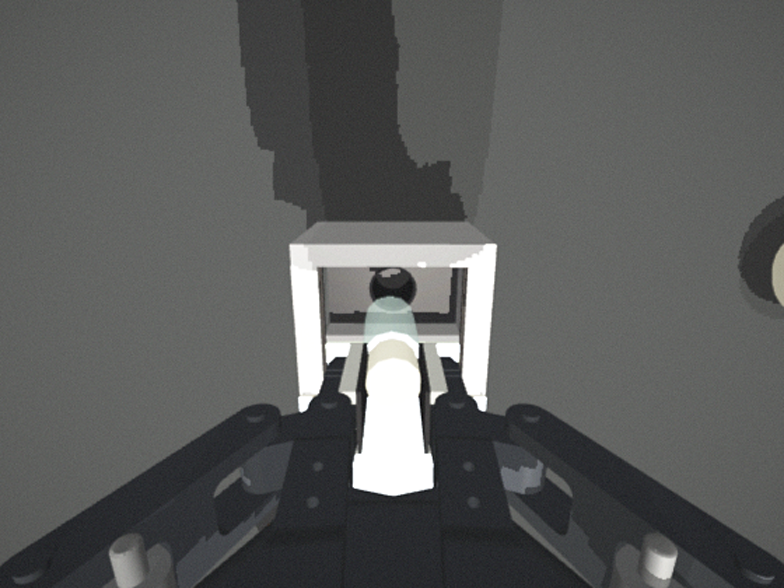

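The well mouth is centred at column 393 with its far rim at row 268, and the vial axis is at column 391, all matching the predictions. Next I'll centre and descend to just above the mouth.

Call:
drive_tool:
  motion:
    - {"linear": [-4,1,0],"twist": [0,-0.3,0.1]}
    - {"linear": [0,0,5],"twist": [0,0,0]}
    - {"linear": [0,0,10],"twist": [0,0,0]}
    - {"linear": [0,0,10],"twist": [0,0,0]}
    - {"linear": [0,0,10],"twist": [0,0,0]}
    - {"linear": [0,0,4],"twist": [0,0,0]}
    - {"linear": [0,0,0],"twist": [0,0,0]}
    - {"linear": [0,0,0],"twist": [0,0,0]}

```text
time_s: 15.02
position: [0.4811, 0.1013, 0.1379]
ee_rot: [0.001, -0.016, 1.0, 0.001]
ft_force: [-0.3, 0.2, -0.3]
gripper_width: 0.223
```

```bash
python3 -c "
from h import *
go(ph(-.046,0,.115))"
```

```text
t 15.02 pos [0.4811 0.1013 0.1379] F [-0.31  0.21 -0.29] g 0.223 plan [ 1.4  0.9 22.9] [ 0.06  0.11 -0.11]
```

Call:
drive_tool:
  motion:
    - {"linear": [1.5,1,3],"twist": [0,0.1,-0.1]}
    - {"linear": [0,0,4],"twist": [0,0,0]}
    - {"linear": [0,0,4],"twist": [0,0,0]}
    - {"linear": [0,0,4],"twist": [0,0,0]}
    - {"linear": [0,0,4],"twist": [0,0,0]}
    - {"linear": [0,0,0],"twist": [0,0,0]}
    - {"linear": [0,0,0],"twist": [0,0,0]}
    - {"linear": [0,0,0],"twist": [0,0,0]}

```text
time_s: 15.68
position: [0.4801, 0.1025, 0.1181]
ee_rot: [0.001, -0.017, 1.0, 0.001]
ft_force: [-0.9, -0.0, -0.1]
gripper_width: 0.218
```

```bash
python3 -c "
from h import *
go(ph(-.046,0,.115))"
```

```text
t 15.68 pos [0.4801 0.1025 0.1181] F [-0.88 -0.05 -0.12] g 0.218 plan [ 0.4 -0.3  3.1] [0.07 0.11 0.01]
```

Call:
drive_tool:
  motion:
    - {"linear": [0.3,-0.3,2],"twist": [0,0,0]}
    - {"linear": [0,0,2],"twist": [0,0,0]}
    - {"linear": [0,0,2],"twist": [0,0,0]}
    - {"linear": [0,0,2],"twist": [0,0,0]}
    - {"linear": [0,0,2],"twist": [0,0,0]}
    - {"linear": [0,0,2],"twist": [0,0,0]}
    - {"linear": [0,0,2],"twist": [0,0,0]}
    - {"linear": [0,0,2],"twist": [0,0,0]}

```text
time_s: 16.35
position: [0.4803, 0.1021, 0.1013]
ee_rot: [0.002, -0.017, 1.0, 0.001]
ft_force: [-1.1, -0.3, -0.2]
gripper_width: 0.215
```

```bash
python3 -c "
from h import *
go(ph(-.046,0,.07))"
```

```text
t 16.35 pos [0.4803 0.1021 0.1013] F [-1.14 -0.34 -0.16] g 0.215 plan [ 0.7  0.  31.3] [0.06 0.2  0.01]
```

In the well with no contact force. Continuing.

Call:
drive_tool:
  motion:
    - {"linear": [0.5,0,3],"twist": [0,0.2,0]}
    - {"linear": [0,0,3],"twist": [0,0,0]}
    - {"linear": [0,0,3],"twist": [0,0,0]}
    - {"linear": [0,0,3],"twist": [0,0,0]}
    - {"linear": [0,0,3],"twist": [0,0,0]}
    - {"linear": [0,0,3],"twist": [0,0,0]}
    - {"linear": [0,0,2],"twist": [0,0,0]}
    - {"linear": [0,0,2],"twist": [0,0,0]}

```text
time_s: 17.02
position: [0.4796, 0.1021, 0.0765]
ee_rot: [-0.001, -0.017, 1.0, 0.001]
ft_force: [-0.2, -0.3, -0.2]
gripper_width: 0.215
```

```bash
python3 -c "
from h import *
go(ph(-.046,0,.07))"
```

```text
t 17.02 pos [0.4796 0.1021 0.0765] F [-0.2  -0.26 -0.23] g 0.215 plan [-0.1  0.1  6.5] [ 0.06 -0.06  0.01]
```

Call:
drive_tool:
  motion:
    - {"linear": [0,0,1.5],"twist": [0,0,0]}
    - {"linear": [0,0,1],"twist": [0,0,0]}
    - {"linear": [0,0,1],"twist": [0,0,0]}
    - {"linear": [0,0,0.8],"twist": [0,0,0]}
    - {"linear": [0,0,0.8],"twist": [0,0,0]}
    - {"linear": [0,0,0.6],"twist": [0,0,0]}
    - {"linear": [0,0,0.6],"twist": [0,0,0]}
    - {"linear": [0,0,0.6],"twist": [0,0,0]}

```text
time_s: 17.68
position: [0.4797, 0.1021, 0.0689]
ee_rot: [-0.0, -0.017, 1.0, 0.001]
ft_force: [1.1, 0.1, -0.5]
gripper_width: 0.218
```

Call:
drive_tool:
  motion:
    - {"linear": [0,0,0.5],"twist": [0,0,0]}
    - {"linear": [0,0,0.5],"twist": [0,0,0]}
    - {"linear": [0,0,0.5],"twist": [0,0,0]}
    - {"linear": [0,0,0.5],"twist": [0,0,0]}
    - {"linear": [0,0,0.5],"twist": [0,0,0]}
    - {"linear": [0,0,0.5],"twist": [0,0,0]}
    - {"linear": [0,0,0],"twist": [0,0,0]}
    - {"linear": [0,0,0],"twist": [0,0,0]}

```text
time_s: 18.35
position: [0.481, 0.1021, 0.0691]
ee_rot: [0.002, -0.017, 1.0, 0.0]
ft_force: [-0.6, -0.2, -0.9]
gripper_width: 0.221
```

The vial has bottomed out: the height holds at 69.1 mm while I command lower. Release partly and rise.

Call:
drive_tool:
  motion:
    - {"linear": [0,0,0],"twist": [0,0,0]}
    - {"linear": [0,0,0],"twist": [0,0,0]}
    - {"linear": [0,0,0],"twist": [0,0,0]}
    - {"linear": [0,0,0],"twist": [0,0,0]}
    - {"linear": [0,0,-2],"twist": [0,0,0]}
    - {"linear": [0,0,-5],"twist": [0,0,0]}
    - {"linear": [0,0,-10],"twist": [0,0,0]}
    - {"linear": [0,0,-15],"twist": [0,0,0]}
  grip: 0.38

```text
time_s: 19.02
position: [0.4794, 0.102, 0.1]
ee_rot: [-0.0, -0.017, 1.0, 0.0]
ft_force: [0.5, 0.2, 0.3]
gripper_width: 0.383
```

Call:
drive_tool:
  motion:
    - {"linear": [0,0,-25],"twist": [0,0,0]}
    - {"linear": [0,0,-30],"twist": [0,0,0]}
    - {"linear": [-15,0,-30],"twist": [0,0,0]}
    - {"linear": [-20,0,-10],"twist": [0,0,0]}
    - {"linear": [-10,0,0],"twist": [0,0,0]}
    - {"linear": [0,0,0],"twist": [0,0,0]}
    - {"linear": [0,0,0],"twist": [0,0,0]}
    - {"linear": [0,0,0],"twist": [0,0,0]}
  grip: 0

```text
time_s: 19.68
position: [0.5248, 0.1036, 0.2055]
ee_rot: [0.002, -0.017, 1.0, 0.0]
ft_force: [-0.9, 0.1, 0.7]
gripper_width: -0.001
```

```bash
python3 -c "
from h import *
go(ph(-.004,0,.11))
K,T=wrist('w5',(180,60,400,260),3)
for p in [(-.046,0,.070),(-.046,0,.088),(-.046,.01,.07)]: print(p,((w2px(ph(*p),K,T)-[180,60])*3).round())
"
```

```text
t 19.68 pos [0.5248 0.1036 0.2055] F [-0.93  0.1   0.72] g -0.001 plan [ 3.4  0.  95.5] [0.05 0.21 0.03]
(-0.046, 0, 0.07) [299. 267.]
(-0.046, 0, 0.088) [299. 275.]
(-0.046, 0.01, 0.07) [333. 267.]
```

View pics/w5.png

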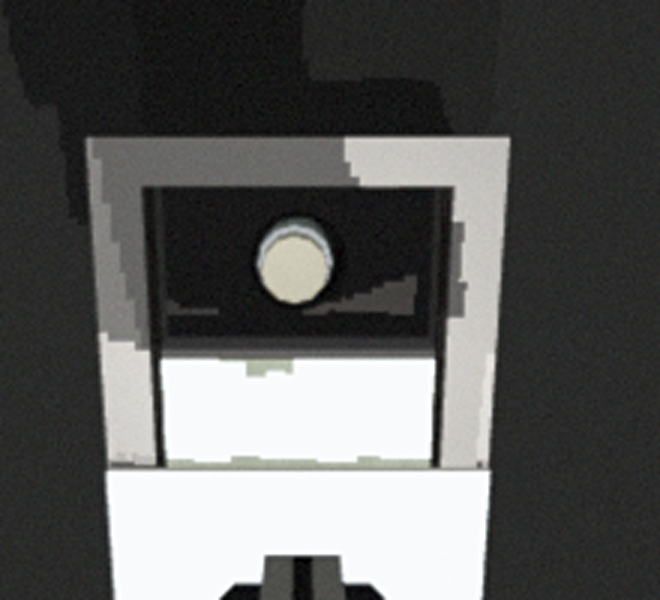

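The cap is at (295,269) with a diameter of about 70 px (68 predicted when seated), centred on the well. The shutter edge is at row 357. Going to the strip.

Call:
drive_tool:
  motion:
    - {"linear": [5,0,5],"twist": [0,0.2,0]}
    - {"linear": [0,0,20],"twist": [0,0,0]}
    - {"linear": [0,0,20],"twist": [0,0,0]}
    - {"linear": [0,0,20],"twist": [0,0,0]}
    - {"linear": [0,0,12],"twist": [0,0,0]}
    - {"linear": [0,0,5],"twist": [0,0,0]}
    - {"linear": [0,0,0],"twist": [0,0,0]}
    - {"linear": [0,0,0],"twist": [0,0,0]}

```text
time_s: 20.4
position: [0.5107, 0.1035, 0.1168]
ee_rot: [-0.004, -0.017, 1.0, 0.0]
ft_force: [0.1, -0.0, -0.1]
gripper_width: 0.006
```

```bash
python3 -c "
from h import *
go(ph(-.006,0,.1)); phx()"
```

```text
t 20.4 pos [0.5107 0.1035 0.1168] F [ 0.11 -0.05 -0.15] g 0.006 plan [-9.1 -0.3 16.7] [ 0.05 -0.48  0.06]
t 20.4 ph xy [-15.    0.3] tip z 102.8 F [ 0.1 -0.  -0.1] twist [ 0.05 -0.48  0.06]
```

Call:
drive_tool:
  motion:
    - {"linear": [-7,0,0],"twist": [0,-0.4,0]}
    - {"linear": [0,0,2],"twist": [0,0,0]}
    - {"linear": [0,0,3],"twist": [0,0,0]}
    - {"linear": [0,0,3],"twist": [0,0,0]}
    - {"linear": [0,0,2],"twist": [0,0,0]}
    - {"linear": [0,0,1],"twist": [0,0,0]}
    - {"linear": [0,0,0],"twist": [0,0,0]}
    - {"linear": [0,0,0],"twist": [0,0,0]}

```text
time_s: 21.07
position: [0.5197, 0.1039, 0.1075]
ee_rot: [0.002, -0.017, 1.0, 0.0]
ft_force: [0.5, -0.4, -0.3]
gripper_width: -0.001
```

```bash
python3 -c "
from h import *
go(ph(-.006,0,.1)); phx()"
```

```text
t 21.07 pos [0.5197 0.1039 0.1075] F [ 0.55 -0.36 -0.32] g -0.001 plan [ 0.  -0.4  7.5] [0.05 0.22 0.07]
t 21.07 ph xy [-6.   0.4] tip z 93.46 F [ 0.5 -0.4 -0.3] twist [0.05 0.22 0.07]
```

Call:
drive_tool:
  motion:
    - {"linear": [0,0,1],"twist": [0,0,0]}
    - {"linear": [0,0,1],"twist": [0,0,0]}
    - {"linear": [0,0,1],"twist": [0,0,0]}
    - {"linear": [0,0,1],"twist": [0,0,0]}
    - {"linear": [0,0,1],"twist": [0,0,0]}
    - {"linear": [0,0,1],"twist": [0,0,0]}
    - {"linear": [0,0,0.6],"twist": [0,0,0]}
    - {"linear": [0,0,0.4],"twist": [0,0,0]}

```text
time_s: 21.73
position: [0.5198, 0.1039, 0.1]
ee_rot: [0.002, -0.017, 1.0, 0.0]
ft_force: [0.2, 0.1, 0.3]
gripper_width: -0.001
```

Call:
drive_tool:
  motion:
    - {"linear": [0,0,0.4],"twist": [0,0,0]}
    - {"linear": [0,0,0.4],"twist": [0,0,0]}
    - {"linear": [0,0,0.4],"twist": [0,0,0]}
    - {"linear": [0,0,0.4],"twist": [0,0,0]}
    - {"linear": [0,0,0.4],"twist": [0,0,0]}
    - {"linear": [0,0,0.4],"twist": [0,0,0]}
    - {"linear": [0,0,0.4],"twist": [0,0,0]}
    - {"linear": [0,0,0.4],"twist": [0,0,0]}

```text
time_s: 22.4
position: [0.5198, 0.1039, 0.0979]
ee_rot: [0.003, -0.017, 1.0, 0.0]
ft_force: [-2.6, 0.2, 6.8]
gripper_width: -0.002
```

```bash
python3 -c "
from h import *
phx()"
```

```text
t 22.4 ph xy [-5.9  0.4] tip z 83.95 F [-2.6  0.3  6.8] twist [0.04 0.31 0.07]
```

Call:
drive_tool:
  motion:
    - {"linear": [0,0,0.6],"twist": [0,0,0]}
    - {"linear": [0,0,0.6],"twist": [0,0,0]}
    - {"linear": [0,0,0.6],"twist": [0,0,0]}
    - {"linear": [0,0,0.6],"twist": [0,0,0]}
    - {"linear": [1,0,0.6],"twist": [0,0,0]}
    - {"linear": [2,0,0.6],"twist": [0,0,0]}
    - {"linear": [2,0,0.6],"twist": [0,0,0]}
    - {"linear": [2,0,0.6],"twist": [0,0,0]}

```text
time_s: 23.07
position: [0.5173, 0.1037, 0.0982]
ee_rot: [0.009, -0.017, 1.0, 0.0]
ft_force: [3.4, -0.2, 3.7]
gripper_width: 0.001
```

```bash
python3 -c "
from h import *
phx()"
```

```text
t 23.07 ph xy [-8.4  0.3] tip z 84.22 F [ 3.3 -0.4  3.7] twist [0.04 1.08 0.07]
```

Call:
drive_tool:
  motion:
    - {"linear": [0,0,0.6],"twist": [0,0.5,0]}
    - {"linear": [0,0,0.7],"twist": [0,0.3,0]}
    - {"linear": [0,0,0.7],"twist": [0,0.2,0]}
    - {"linear": [0,0,0.7],"twist": [0,0,0]}
    - {"linear": [1,0,0.7],"twist": [0,0.1,0]}
    - {"linear": [1,0,0.7],"twist": [0,0.1,0]}
    - {"linear": [1,0,0.7],"twist": [0,0.1,0]}
    - {"linear": [1,0,0.7],"twist": [0,0.1,0]}

```text
time_s: 23.73
position: [0.5173, 0.1037, 0.0976]
ee_rot: [0.001, -0.017, 1.0, 0.0]
ft_force: [3.3, 0.4, 9.4]
gripper_width: -0.001
```

```bash
python3 -c "
from h import *
phx()"
```

```text
t 23.73 ph xy [-8.4  0.3] tip z 83.63 F [3.3 0.3 9.4] twist [0.04 0.12 0.06]
```

Call:
drive_tool:
  motion:
    - {"linear": [2,0,0.8],"twist": [0,0.1,0]}
    - {"linear": [2.5,0,0.8],"twist": [0,0.1,0]}
    - {"linear": [2.5,0,0.8],"twist": [0,0.1,0]}
    - {"linear": [2.5,0,0.8],"twist": [0,0.1,0]}
    - {"linear": [2.5,0,0.8],"twist": [0,0.1,0]}
    - {"linear": [2.5,0,0.8],"twist": [0,0.1,0]}
    - {"linear": [2.5,0,0.8],"twist": [0,0.1,0]}
    - {"linear": [2.5,0,0.8],"twist": [0,0.1,0]}

```text
time_s: 24.4
position: [0.5091, 0.1034, 0.0979]
ee_rot: [0.005, -0.017, 1.0, 0.001]
ft_force: [4.7, 0.7, 7.8]
gripper_width: 0.003
```

```bash
python3 -c "
from h import *
phx()"
```

```text
t 24.4 ph xy [-16.6   0.3] tip z 83.92 F [4.7 0.6 7.8] twist [0.09 0.6  0.04]
```

Call:
drive_tool:
  motion:
    - {"linear": [2.5,0,1],"twist": [0,0.25,0]}
    - {"linear": [2.5,0,1],"twist": [0,0.25,0]}
    - {"linear": [2.5,0,1],"twist": [0,0.25,0]}
    - {"linear": [2.5,0,1],"twist": [0,0.25,0]}
    - {"linear": [2.5,0,1],"twist": [0,0.25,0]}
    - {"linear": [2.5,0,1],"twist": [0,0.25,0]}
    - {"linear": [2.5,0,1],"twist": [0,0.25,0]}
    - {"linear": [2.5,0,1],"twist": [0,0.25,0]}

```text
time_s: 25.07
position: [0.5015, 0.1032, 0.098]
ee_rot: [0.001, -0.017, 1.0, 0.001]
ft_force: [5.2, 0.3, 10.1]
gripper_width: 0.001
```

```bash
python3 -c "
from h import *
phx()"
```

```text
t 25.07 ph xy [-24.2   0.3] tip z 84.02 F [ 5.2  0.1 10.1] twist [0.13 0.06 0.02]
```

Call:
drive_tool:
  motion:
    - {"linear": [3,0,1.1],"twist": [0,0.2,0]}
    - {"linear": [3,0,1.1],"twist": [0,0.2,0]}
    - {"linear": [3,0,1.1],"twist": [0,0.2,0]}
    - {"linear": [3,0,1.1],"twist": [0,0.2,0]}
    - {"linear": [3,0,1.1],"twist": [0,0.2,0]}
    - {"linear": [3,0,1.1],"twist": [0,0.2,0]}
    - {"linear": [3,0,1.1],"twist": [0,0.2,0]}
    - {"linear": [3,0,1.1],"twist": [0,0.2,0]}

```text
time_s: 25.73
position: [0.4911, 0.1028, 0.0982]
ee_rot: [0.001, -0.017, 1.0, 0.002]
ft_force: [4.8, 1.1, 10.3]
gripper_width: 0.001
```

```bash
python3 -c "
from h import *
phx()"
```

```text
t 25.73 ph xy [-34.6   0.3] tip z 84.22 F [ 4.8  0.9 10.3] twist [ 0.18  0.08 -0.01]
```

Call:
drive_tool:
  motion:
    - {"linear": [3,0,1.1],"twist": [0,0.2,0]}
    - {"linear": [3,0,1.1],"twist": [0,0.2,0]}
    - {"linear": [3,0,1.1],"twist": [0,0.2,0]}
    - {"linear": [3,0,1.1],"twist": [0,0.2,0]}
    - {"linear": [3,0,1.1],"twist": [0,0.2,0]}
    - {"linear": [3,0,1.1],"twist": [0,0.2,0]}
    - {"linear": [3,0,1.1],"twist": [0,0.2,0]}
    - {"linear": [3,0,1.1],"twist": [0,0.2,0]}

```text
time_s: 26.4
position: [0.4806, 0.1025, 0.0984]
ee_rot: [0.001, -0.016, 1.0, 0.002]
ft_force: [5.0, -0.0, 9.7]
gripper_width: -0.001
```

```bash
python3 -c "
from h import *
phx()"
```

```text
t 26.4 ph xy [-45.1   0.2] tip z 84.44 F [ 5.  -0.2  9.7] twist [ 0.22  0.12 -0.03]
```

Call:
drive_tool:
  motion:
    - {"linear": [2.5,0,1.1],"twist": [0,0.2,0]}
    - {"linear": [2.5,0,1.1],"twist": [0,0.2,0]}
    - {"linear": [2.5,0,1.1],"twist": [0,0.2,0]}
    - {"linear": [2.5,0,1.1],"twist": [0,0.2,0]}
    - {"linear": [2.5,0,1.1],"twist": [0,0.2,0]}
    - {"linear": [2.5,0,1.1],"twist": [0,0.2,0]}
    - {"linear": [2.5,0,1.1],"twist": [0,0.2,0]}
    - {"linear": [2.5,0,1.1],"twist": [0,0.2,0]}

```text
time_s: 27.07
position: [0.4741, 0.1022, 0.0986]
ee_rot: [0.001, -0.016, 1.0, 0.002]
ft_force: [4.5, -0.1, 11.6]
gripper_width: 0.004
```

```bash
python3 -c "
from h import *
phx()"
```

```text
t 27.07 ph xy [-51.6   0.2] tip z 84.56 F [ 4.5 -0.3 11.6] twist [ 0.26  0.13 -0.05]
```

Call:
drive_tool:
  motion:
    - {"linear": [2.5,0,1.1],"twist": [0,0.2,0]}
    - {"linear": [2.5,0,1.1],"twist": [0,0.2,0]}
    - {"linear": [2.5,0,1.1],"twist": [0,0.2,0]}
    - {"linear": [2.5,0,1.1],"twist": [0,0.2,0]}
    - {"linear": [2.5,0,1.1],"twist": [0,0.2,0]}
    - {"linear": [2.5,0,1.1],"twist": [0,0.2,0]}
    - {"linear": [2.5,0,1.1],"twist": [0,0.2,0]}
    - {"linear": [2.5,0,1.1],"twist": [0,0.2,0]}

```text
time_s: 27.73
position: [0.469, 0.102, 0.0989]
ee_rot: [0.002, -0.016, 1.0, 0.003]
ft_force: [7.2, 0.3, 9.5]
gripper_width: -0.002
```

```bash
python3 -c "
from h import *
phx()"
```

```text
t 27.73 ph xy [-56.7   0.2] tip z 84.94 F [7.2 0.  9.5] twist [ 0.3   0.28 -0.07]
```

Lateral force has risen and the travel from −8.4 is 48.3 mm, so the shutter is at its closed stop. One more nudge, then lift and look.

Call:
drive_tool:
  motion:
    - {"linear": [2,0,1.2],"twist": [0,0.2,0]}
    - {"linear": [2.5,0,1.2],"twist": [0,0.2,0]}
    - {"linear": [2.5,0,1.2],"twist": [0,0.2,0]}
    - {"linear": [0,0,0.3],"twist": [0,0,0]}
    - {"linear": [0,0,-1],"twist": [0,0,0]}
    - {"linear": [0,0,-5],"twist": [0,0,0]}
    - {"linear": [0,0,-20],"twist": [0,0,0]}
    - {"linear": [0,0,-30],"twist": [0,0,0]}

```text
time_s: 28.4
position: [0.4639, 0.1015, 0.1511]
ee_rot: [-0.004, -0.016, 1.0, 0.003]
ft_force: [1.7, 0.6, 0.6]
gripper_width: 0.001
```

Call:
drive_tool:
  motion:
    - {"linear": [-10,0,-30],"twist": [0,0,0]}
    - {"linear": [-20,0,-30],"twist": [0,0,0]}
    - {"linear": [-20,0,-10],"twist": [0,0,0]}
    - {"linear": [-5,0,0],"twist": [0,0,0]}
    - {"linear": [0,0,0],"twist": [0,0,0]}
    - {"linear": [0,0,0],"twist": [0,0,0]}
    - {"linear": [0,0,0],"twist": [0,0,0]}
    - {"linear": [0,0,0],"twist": [0,0,0]}

```text
time_s: 29.07
position: [0.515, 0.1029, 0.2241]
ee_rot: [-0.01, -0.016, 1.0, 0.003]
ft_force: [0.4, 0.6, -0.0]
gripper_width: 0.001
```

```bash
python3 -c "
from h import *
phx()
K,T=wrist('w6',(180,60,400,260),3)
for x in(-.07,-.068,-.066): print(x,((w2px(ph(x,0,.0855),K,T)-[180,60])*3).round(1))
print(((w2px(ph(-.07,0,.088),K,T)-[180,60])*3).round(1))
import cv2
g=cv2.cvtColor(pickle.load(open('w6.pkl','rb'))['image'],cv2.COLOR_RGB2GRAY); print(g[100:140,270].tolist(),g[100:140,295].tolist())
from cell import vision
from h import pickle
s=vision.snapshot('top');d=cv2.absdiff(s['image'],pickle.load(open('top0.pkl','rb'))['image']).max(2)
for n,(u,v) in dict(bottle=(271,180),dish=(134,277),beaker=(416,263)).items(): print(n,(d[v-20:v+20,u-20:u+20]>60).sum())
"
```

```text
t 29.07 ph xy [-10.7  -0.4] tip z 210.07 F [ 0.4  0.6 -0. ] twist [ 0.32 -1.09 -0.07]
-0.07 [297.8 227.2]
-0.068 [297.9 234.2]
-0.066 [297.9 241. ]
[297.9 227.7]
[24, 23, 14, 22, 19, 21, 19, 23, 15, 15, 20, 16, 16, 18, 17, 20, 18, 17, 20, 20, 29, 53, 96, 94, 100, 92, 94, 98, 98, 97, 96, 97, 98, 100, 96, 98, 127, 176, 177, 176] [29, 31, 34, 17, 21, 25, 24, 14, 20, 12, 20, 24, 17, 19, 23, 18, 20, 19, 9, 16, 26, 63, 119, 125, 120, 123, 118, 124, 116, 97, 95, 93, 97, 93, 95, 98, 127, 178, 175, 178]
bottle 0
dish 0
beaker 0
```

View pics/w6.png

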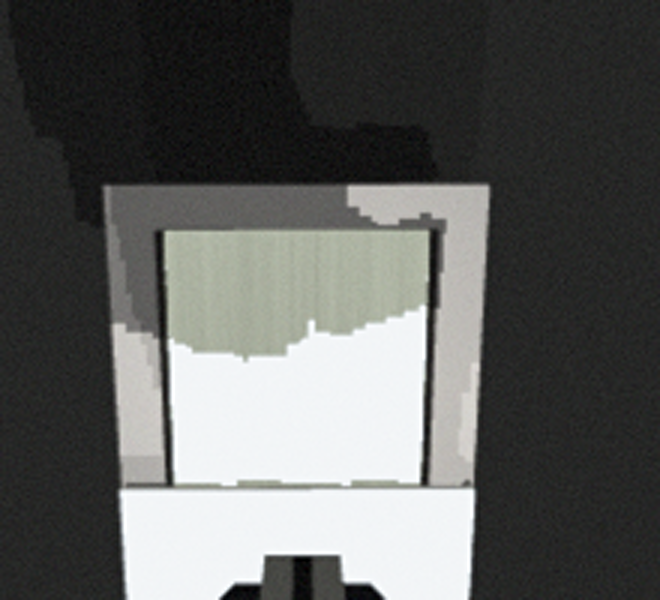

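The shutter fills the window up to the rim at row 230, with none of the dark gap it started with. The bystander areas are unchanged, so I'm handing in.

```bash
python3 -c "
from cell import r
print(r.close_job())"
```

```text
the job is handed in; nothing more can be done
None
```

The job is done and handed in at about 29 s, inside the 72 s limit. I dragged the shutter open to its stop, stood the vial in the well, and dragged the shutter closed over it.

**What the last checks showed**
- **Shutter closed:** the final wrist picture shows no gap at the rim. The closing drag covered about 48 mm, and the sideways force rose at the stop, as expected.
- **Vial seated:** the tool stopped at the expected height while I kept commanding it lower. A picture taken before closing shows the cap centred on the well, at the right size for a fully seated vial.
- **Bystanders:** the top camera shows no change around the bottle, dish or beaker.
- **Robot:** nothing was held at the end, and the closed, empty fingertips were about 12 cm above the photometer.

**Disagreements and limits**
- **Force on the shutter:** the largest reading was about 13 N downward with 9 N sideways, roughly 16 N combined. I could only read it at the end of each move, so a brief higher peak can't be ruled out.
- **Closing drag:** the finger tilted about 1° and lost pressing force at the start. I straightened it and carried on.
- **Cameras:** the top and wrist cameras disagreed by about 2.7 mm sideways. I went with the wrist camera, because its view of the fingertips agreed with the robot's own position to about 1 mm.

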